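# Shut the kettle and switch it on

## Task

The kettle has been filled and left with its lid standing open. Without gripping anything, gently push the lid over with the fingertips until it is fully shut, and only then press the switch at the foot of the handle all the way down to put the kettle on. Leave the kettle standing where it is, neither shoved along nor lifted nor tipped, leave the things round it alone, and finish clear of everything.

Things in the scene. Friction and masses are not known exactly. Their poses are not given: they have to be found in the camera images.
- kettle: White electric jug kettle, loose, 0.7 to 1 kg: 160 mm across, 230 mm high to the rim, 254 mm with the lid shut. Origin: centre of its underside; z up. Spout along its own +y (to y = +108 mm), loop handle along its own -y, which points to the robot within 25 degrees at the start.
- handle (a point): Outermost point of the loop handle: y = -108 mm, z = 150 mm of the kettle. The handle is a grey bar 12 mm thick lying in the kettle's plane x = 0; it leaves the body at the rim (z 208 to 233 mm, y -40 to -100 mm) and curves back in to y = -90 mm at z = 55 mm. It does not move on the kettle.
- kettle_lid (a joint): The round lid, 108 mm across, 4 mm thick at the rim, rising like a low cone to a knob 25 mm high in its middle. Hinge along the kettle's x at y = -39, z = 229 mm, beside the handle. Value in rad: 0 = shut (level, front rim at y = +71 mm); grows as the front rises; 1.31 = open, nearly upright, its outer (knob) face towards the handle. Stiff (0.05 N m friction): it does not fall by itself.
- lid_front (a point): Point on the lid's outer face near its free edge, across from the hinge; with the lid shut at x = 0, y = +62 mm, z = 236 mm of the kettle. It moves with the lid.
- kettle_switch (a joint): On/off paddle under the handle's foot, 14 mm wide, 6 mm thick, standing out to y = -105 mm at z = 34 to 40 mm of the kettle, below the handle's bulge: reach it from the handle's side, fingers tilted. It rocks about a line along x at y = -79, z = 48 mm. Value in rad: -0.21 = off, tip 6 mm up; +0.21 = on, tip 6 mm down. It stays where it is left; about 1 N at the tip moves it.
- switch_tip (a point): Middle of the upper face of the switch paddle, 4 mm in from its outer end. It moves with the paddle.
- white_mug: Plain white mug, 83 mm across, 94 mm high, loose, beside the kettle. Bystander. Origin: about the middle, on the underside.
- teaspoon: Steel teaspoon 130 mm long lying at the right front of the worktop, loose. Bystander. Origin: its middle.
- patterned_mug: White mug with a pattern of diamonds, 84 mm across, 93 mm high, loose, beside the kettle. Bystander.
- honey_jar: Glass jar with a red cap, 65 mm across, 100 mm high, loose, beside the kettle. Bystander. Origin: centre of its underside.
- tea_carton: Black upright carton with a gable top, 64 x 78 x 164 mm, loose, beside the kettle. Bystander. Origin: centre of its underside.

How it is judged:
By the outcome, as a careful person would: the job done as asked, in the order asked, and still so for the second after the job is handed in, with the robot touching nothing.
It also fails if it takes over 48 s, if anything falls off the work surface, if the arm or the gripper's body presses on something with over 40 N, if the wrist force passes 120 N, or if a joint passes its speed limit or range.

## Robot

A 7-joint arm with a two-finger parallel gripper is mounted at the origin on a cart in front of the work surface, level with it; the furniture and walls round the work are solid. World frame = base frame: x ahead of the robot, y to its left, z up, the work surface at z = 0. Lengths are in m, angles in degrees, forces in N, time in s.
With the tool pointing down it reaches from about 0.425 to 0.875 m from the base axis. Payload 4.7 kg.
Tool frame: the origin (TCP) lies between the finger pads; the fingertips stand 8 mm ahead of it and the grasp point (between the pads) lies 11 mm behind it (env.tip_extent is the distance from the TCP to the fingertips, in m); z points along the fingers, y is the line along which they close (so a half turn about z gives the same grasp; the last joint's range is limited). The gripper opens to 87 mm and grips with 3 to 60 N. Pads are 19 mm wide; open, the fingers measure 117 mm over their backs; the gripper's body (75 mm by 190 mm) begins 51 mm behind the grasp point.
Start: joints at [68.13, 18.392, -4.016, 83.108, 1.295, 78.541, -3.26], TCP at [0.251, -0.6, 0.231] pointing down, gripper open.
Joint ranges: [-163.93, 163.93], [-17.29, 119.83], [-79.2, 71.16], [3.27, 140.29], [-89.18, 269.18], [5.43, 117.66], [-154.24, 154.24]. Speed limits (degrees/s): [147.25, 147.25, 180, 180, 180, 180, 180].

## Interface

Orientations are given as [roll, pitch, yaw] about the fixed x, y, z axes, in that order (R = Rz(yaw) Ry(pitch) Rx(roll)).
In Python, from cell import sensors, vision, workorder, env gives the robot as it stands.
- The arm moves only by the tool drive_tool, never from a script. Its argument "moves" is a list of rows, each an object of numbers: "x", "y", "z": the shift along the tool's x, y, z in mm; "rx", "ry", "rz": the turn, a rotation vector about the tool's x, y, z in rad; "fingers": the closure, from -1 (fully open) to 1 (shut). In form: [{"x": .., "y": .., "z": .., "rx": .., "ry": .., "rz": .., "fingers": ..}, ...]. A call has 1 to 20 rows; each row is the pose to reach, as a shift and turn from the pose commanded when the call began, along the tool's axes at that moment; what a row does not reach only later rows make up. A row lasts 1/8 s, in which the tool goes at most 62.5 mm and 10.7 degrees, less where a joint would pass 70% of its speed; a pose out of reach is approached as far as the arm can. A call with a gripper value outside its range is refused whole. The fingers move at their own pace and stop on an object; "force" is the grip in N (left out, the last holds). Time passes only in rows, so rows that repeat a pose let the fingers close. It gives the time, the measured TCP pose, the force, the opening and the grip force at its end, in the units of the state.
- sensors.get_obs(): the state, without advancing time (a new reading comes with each control period).
- vision.read_camera(name): name is "scene" or "top" or "wrist"; returns a dict with "image" (400x640x3 uint8, red, green, blue), "fx", "fy", "cx", "cy" (pixels), "k1" (the pictures are not rectified: a ray, as slopes to the right and down, at radius r is drawn at 1 + k1 r^2 times it, then the intrinsics apply), "R" (3x3) and "t" (3): a world point X has camera coordinates R X + t. Camera axes: x right, y down, z forward; pixel columns grow to the right and rows downward; lengths in m; the calibration is good to about 2 mm. A picture is of the moment at which its call begins. There is no depth.
- workorder.sign_off(): hands the job in; it is judged then, once.
The state is a dict: "time_s": time; "qpos": joint angles; "joint_velocities": joint speeds; "effort": joint torques, N m; "tool_pos": TCP position; "tool_rot": TCP orientation; "force": force on the tool from outside, world axes, zero at the start; "wrist_torque": the same for the moment, N m; "grip_width": finger opening in m; "grasp_force": force on a finger pad.
Only numpy, scipy, OpenCV 4.12 (cv2) and the standard library are available. Lean on these libraries where they do the work, as an engineer would, in place of code of your own. Each camera call takes 0.05 s, during which the arm holds its last target. There are 200 camera calls.

## Working session

There is one attempt and no reset: what is moved stays moved. The work goes in short steps, Python scripts to look and compute and a tool call to move; the robot and the scene stay as the last step left them, time stands still between calls to the robot, and variables do not carry over. Pictures are saved under pics/ and viewed, at most 11 in all, crops included, and the job is handed in when it is done.

Besides the shell and the picture viewer there is one more tool, called after ">>>" as name(argument=value, ...) on one line, values as JSON. drive_tool: Moves the arm, as the interface text tells. Its arguments: {"type":"object","properties":{"moves":{"type":"array"},"force":{"type":"number"}},"required":["moves"]}

```bash
mkdir -p pics; ls; python3 - <<'E'
from cell import sensors, vision, env
import cv2
for n in ("scene","top"):
    c=vision.read_camera(n); cv2.imwrite(f"pics/{n}0.png",c["image"][...,::-1])
    print(n,c["fx"],c["cx"],c["cy"],c["k1"],c["R"],c["t"])
print(sensors.get_obs(), env.tip_extent)
E
```

```text
pics
scene 380.67120608863013 321.3853976593319 196.25565921844287 0.007253303501833054 [[ 0.44174166 -0.89710196 -0.00850726]
 [-0.36726847 -0.17217866 -0.9140396 ]
 [ 0.81852195  0.40689382 -0.40553575]] [-0.38190161  0.351226    0.46841015]
top 441.564788461519 312.604883787334 201.682515899719 -0.07942128485725497 [[-0.01139215 -0.99992573 -0.00433146]
 [-0.99606289  0.01172877 -0.08787012]
 [ 0.0879144   0.00331337 -0.99612252]] [-0.12600876  0.60386923  1.18323037]
{'time_s': 0.1, 'qpos': array([68.12854483, 18.43598017, -4.01669368, 83.16745156,  1.2951304 ,
       78.54024945, -3.26040223]), 'joint_velocities': array([ 0.08882521, -0.14655028, -0.01826131, -0.20851196,  0.06294825,
       -0.02319078,  0.03855066]), 'effort': array([-6.11392115e-04, -4.92574811e+01, -4.06178311e-01, -3.13399637e+01,
       -6.41596131e-02,  3.94567964e-02,  2.85896994e-05]), 'tool_pos': array([ 0.25040564, -0.59931622,  0.22956182]), 'tool_rot': array([-1.79901562e+02,  5.14708992e-03,  2.26817707e+01]), 'force': array([-0.0963352 , -0.17628586,  0.39021938]), 'wrist_torque': array([-0.03623735, -0.02453504, -0.00316595]), 'grasp_force': 0.0, 'grip_width': 0.08688329676636498} 0.008
```

View pics/scene0.png

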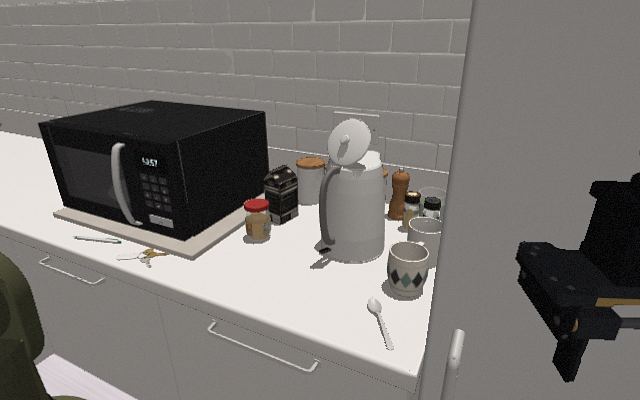

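View pics/top0.png

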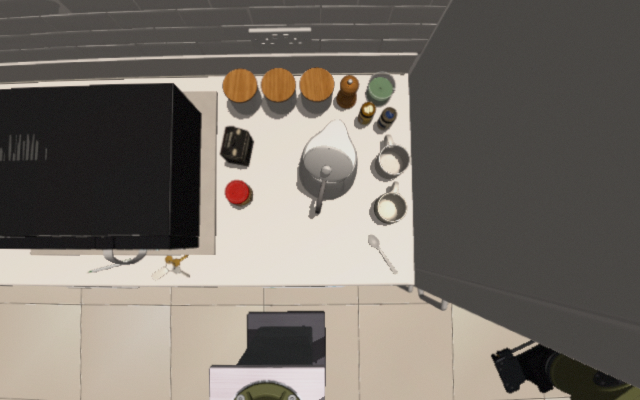

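The scene shows the kettle at about (350,200), lid open at (350,142), and the switch near (325,250). In the top view the kettle is at (330,160), spout at (340,125), handle at (318,208). Mugs stand to its right, jar and carton to its left. Next I'll enlarge both.

```bash
cat > h.py <<'E'
import numpy as np, cv2
from cell import vision, sensors
from scipy.spatial.transform import Rotation as Ro
def cam(n,save=None):
    c=vision.read_camera(n)
    if save: cv2.imwrite(f"pics/{save}.png",c["image"][...,::-1])
    return c
def proj(c,X):
    p=np.atleast_2d(X)@np.array(c["R"]).T+c["t"]; s=p[:,:2]/p[:,2:]
    s=s*(1+c["k1"]*(s**2).sum(1,keepdims=True)); return s*[c["fx"],c["fy"]]+[c["cx"],c["cy"]]
def ray(c,u,v):
    d=(np.array([u,v])-[c["cx"],c["cy"]])/[c["fx"],c["fy"]]; s=d.copy()
    for _ in range(20): s=d/(1+c["k1"]*(s@s))
    R=np.array(c["R"]); return -R.T@c["t"], R.T@np.r_[s,1]
def atz(c,u,v,z):
    o,d=ray(c,u,v); return o+d*(z-o[2])/d[2]
def crop(c,u0,v0,w,h,k,name):
    cv2.imwrite(f"pics/{name}.png",cv2.resize(c["image"][v0:v0+h,u0:u0+w,::-1],None,fx=k,fy=k,interpolation=cv2.INTER_CUBIC))
E
python3 - <<'E'
from h import *
crop(cam("scene"),290,110,160,170,3.5,"s1")
crop(cam("top"),270,100,150,150,4,"t1")
E
```

```text
(no output)
```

View pics/s1.png

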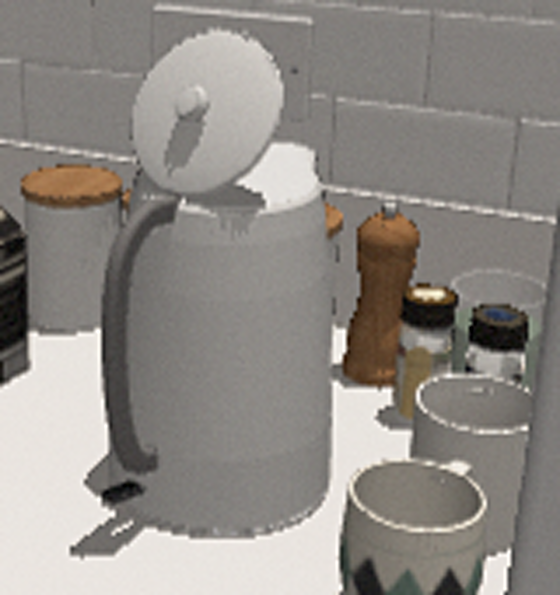

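View pics/t1.png

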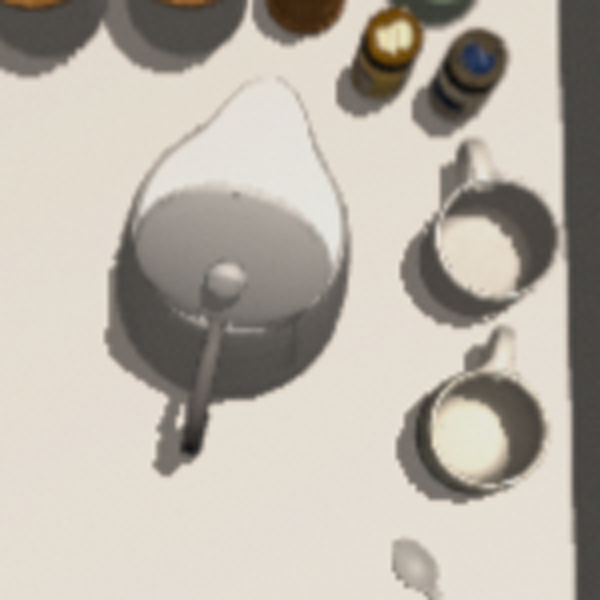

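Scene crop: knob at (192,100), switch end about (104,492). Top crop: spout tip (270,79), knob (223,280), handle outermost (190,455). Next I'll fit the pose to these.

```bash
python3 - <<'E'
from h import *
from scipy.optimize import least_squares
S=cam("scene");T=cam("top")
for c,u,v,z in ((T,337.5,119.6,.23),(T,317.5,213.7,.15)): print(atz(c,u,v,z))
def lid(y,z,a): # offset from hinge
    return np.array([0,-.039+y*np.cos(a)-z*np.sin(a),.229+y*np.sin(a)+z*np.cos(a)])
def W(p,X): 
    return Ro.from_euler('z',p[2]).apply(X)+[p[0],p[1],0]
obs=[(T,337.5,119.6,lambda a:[0,.108,.23]),(T,317.5,213.0,lambda a:[0,-.105,.15]),
(T,325.8,170.5,lambda a:lid(.055,.023,a)),(S,344.9,138.8,lambda a:lid(.055,.023,a)),
(S,290+104/3.5,110+494/3.5,lambda a:[0,-.104,.043]),(S,290+104/3.5,110+330/3.5,lambda a:[0,-.108,.15])]
f=lambda p:np.concatenate([proj(c,W(p,np.array(g(p[3]))))[0]-[u,v] for c,u,v,g in obs])
r=least_squares(f,[.63,-.08,-1.57,1.31],loss="soft_l1")
print(r.x,np.degrees(r.x[2]),f(r.x).reshape(-1,2).round(1))
p=r.x
# extent checks: body silhouette and lid rim
for n,X in dict(sw=[0,-.104,.043],sp=[0,.108,.23],lidtop=lid(.11,0,p[3]),hinge=[0,-.039,.229],bl=[-.08,0,0],br=[.08,0,0],han=[0,-.108,.15]).items():
    w=W(p,np.array(X)); print(n,w.round(4),proj(S,w).round(1),proj(T,w).round(1))
# bystanders
for n,u,v,z in (("jarcap",237.5,193,.1),("carton",237,146,.164),("mug1",270+485/4,100+432/4,.093),("mug2",270+497/4,100+243/4,.094),("spoonend",270+415/4,100+565/4,.01),("edgeR",411,150,0),("wallR",413,210,.0),("front",300,285,0)):
    print(n,atz(T,u,v,z).round(3))
E
```

```text
[ 0.7749201  -0.19361907  0.23      ]
[ 0.56172993 -0.1450722   0.15      ]
[ 0.67005558 -0.16879827 -1.80671956  0.90412262] -103.51740570665254 [[ 0.2 -0.1]
 [-0.4 -1.8]
 [ 0.1 -0.4]
 [-1.   1.3]
 [ 1.1  1.9]
 [-0.6  6.7]]
sw [ 0.5689 -0.1445  0.043 ] [[320.8 253. ]] [[317.  213.4]]
sp [ 0.7751 -0.194   0.23  ] [[375.6 151.1]] [[337.7 119.5]]
lidtop [ 0.6983 -0.1756  0.3154] [[358.3 122.3]] [[331.7 144.1]]
hinge [ 0.6321 -0.1597  0.229 ] [[339.2 167.4]] [[323.7 180.8]]
bl [ 0.6888 -0.091   0.    ] [[322.9 239.8]] [[297.4 172.1]]
br [ 0.6514 -0.2466  0.    ] [[375.1 261.5]] [[352.9 184.7]]
han [ 0.565  -0.1436  0.15  ] [[319.1 210.9]] [[316.9 212.4]]
jarcap [0.621 0.061 0.1  ]
carton [0.73  0.051 0.164]
mug1 [ 0.578 -0.337  0.093]
mug2 [ 0.701 -0.348  0.094]
spoonend [ 0.492 -0.3    0.01 ]
edgeR [ 0.749 -0.414  0.   ]
wallR [ 0.578 -0.414  0.   ]
front [ 0.374 -0.095  0.   ]
```

>>> drive_tool(moves=[{"x": 5,"y": -40,"z": -30,"fingers": 1},{"x": 12,"y": -95,"z": -60,"fingers": 1},{"x": 18,"y": -140,"z": -90,"fingers": 1},{"x": 23,"y": -185,"z": -120,"rz": 0.1,"fingers": 1},{"x": 60,"y": -198,"z": -130,"rz": 0.2,"fingers": 1},{"x": 105,"y": -215,"z": -140,"rz": 0.3,"fingers": 1},{"x": 150,"y": -230,"z": -150,"rz": 0.4,"fingers": 1},{"x": 200,"y": -260,"z": -155,"rz": 0.5,"fingers": 1},{"x": 250,"y": -290,"z": -160,"rz": 0.6,"fingers": 1},{"x": 280,"y": -310,"z": -165,"rz": 0.63,"fingers": 1},{"x": 305,"y": -325,"z": -170,"rz": 0.63,"fingers": 1},{"x": 305,"y": -325,"z": -170,"rz": 0.63,"fingers": 1},{"x": 305,"y": -325,"z": -170,"rz": 0.63,"fingers": 1}])

```text
invalid input at $.moves[0]: expected keys x, y, z, rx, ry, rz, fingers
```

All keys are required.

>>> drive_tool(moves=[{"x": 5,"y": -40,"z": -30,"rx": 0,"ry": 0,"rz": 0,"fingers": 1},{"x": 12,"y": -95,"z": -60,"rx": 0,"ry": 0,"rz": 0,"fingers": 1},{"x": 18,"y": -140,"z": -90,"rx": 0,"ry": 0,"rz": 0,"fingers": 1},{"x": 23,"y": -185,"z": -120,"rx": 0,"ry": 0,"rz": 0.1,"fingers": 1},{"x": 60,"y": -198,"z": -130,"rx": 0,"ry": 0,"rz": 0.2,"fingers": 1},{"x": 105,"y": -215,"z": -140,"rx": 0,"ry": 0,"rz": 0.3,"fingers": 1},{"x": 150,"y": -230,"z": -150,"rx": 0,"ry": 0,"rz": 0.4,"fingers": 1},{"x": 200,"y": -260,"z": -155,"rx": 0,"ry": 0,"rz": 0.5,"fingers": 1},{"x": 250,"y": -290,"z": -160,"rx": 0,"ry": 0,"rz": 0.6,"fingers": 1},{"x": 280,"y": -310,"z": -165,"rx": 0,"ry": 0,"rz": 0.63,"fingers": 1},{"x": 305,"y": -325,"z": -170,"rx": 0,"ry": 0,"rz": 0.63,"fingers": 1},{"x": 305,"y": -325,"z": -170,"rx": 0,"ry": 0,"rz": 0.63,"fingers": 1},{"x": 305,"y": -325,"z": -170,"rx": 0,"ry": 0,"rz": 0.63,"fingers": 1}])

```text
time_s: 1.92
tool_pos: [0.4061, -0.1832, 0.4004]
tool_rot: [180.0, 0.0, -13.5]
force: [0.3, -0.3, -0.2]
grip_width: 0.0002
grasp_force: 0.0
```

```bash
python3 - <<'E'
from h import *
o=sensors.get_obs(); print(o["time_s"],o["qpos"].round(1),o["tool_pos"].round(4),o["tool_rot"].round(1),o["grip_width"],o["force"])
E
```

```text
1.925 [ 55.   -8.1 -29.6  91.7  -4.   95.4 -78.2] [ 0.4061 -0.1832  0.4004] [180.    0.  -13.5] 0.00017407660062986226 [ 0.27467088 -0.30842464 -0.23578802]
```

```bash
cat > kin.py <<'E'
import numpy as np
from scipy.optimize import least_squares
from scipy.spatial.transform import Rotation as Ro
def fk(q,L):
    h,L1,L2,L3,a,b,w=L
    R=Ro.identity(); p=np.array([0,0,h])
    off=[[0,0,0],[0,0,0],[a,0,L1],[-a,0,0],[b,0,L2],[w,0,0],[0,0,L3]]
    for i in range(7):
        R=R*(Ro.from_euler('z',-q[i],degrees=True) if i%2==0 else Ro.from_euler('y',q[i],degrees=True))
        p=p+R.apply(off[i])
    return p,R
E
python3 - <<'E'
from kin import *
D=[([68.12854483, 18.43598017, -4.01669368, 83.16745156,  1.2951304 ,78.54024945, -3.26040223],[.25040564,-.59931622,.22956182],[-179.9,0,22.68]),
([55.0,-8.1,-29.6,91.7,-4.0,95.4,-78.2],[.4061,-.1832,.4004],[180,0,-13.5])]
for q,p,e in D:
    R=fk(q,[0]*7)[1]; print((R.inv()*Ro.from_euler('xyz',e,degrees=True)).as_rotvec(degrees=True))
f=lambda L:np.r_[np.concatenate([fk(q,L)[0]-p for q,p,e in D]),0.01*(np.array(L)-[.33,.4,.4,.3,0,0,0.0])]
r=least_squares(f,[.33,.4,.4,.3,0,0,0]); print(r.x.round(4),f(r.x)[:6].round(4))
E
```

```text
[-2.81833509e-03  5.27153397e-03  9.00017617e+01]
[-4.95175277e-02  4.33581846e-02  9.00268572e+01]
[ 0.2729  0.5163  0.8876  0.3689 -0.253  -0.1854  0.1299] [ 0.0274  0.0134  0.0002  0.0044  0.0091 -0.0002]
```

```bash
cat > plan.py <<'E'
from h import *
K=np.array([.670,-.1688]); yaw=np.radians(-103.5)
f=np.array([-np.sin(yaw),np.cos(yaw),0]); kx=np.array([np.cos(yaw),np.sin(yaw),0])
def W(x,y,z): return np.r_[K,0]+kx*x+f*y+[0,0,z]
def lidp(a,n,u=.098): return W(0,-.039+u*np.cos(a)-n*np.sin(a),.229+u*np.sin(a)+n*np.cos(a))
def rel(p,R=None):
    o=sensors.get_obs(); R0=Ro.from_euler('xyz',o["tool_rot"],degrees=True)
    d=R0.inv().apply(p-o["tool_pos"])*1000
    return d.round(1) if R is None else np.r_[d.round(1),(R0.inv()*R).as_rotvec().round(3)]
E
python3 - <<'E'
from plan import *
for a,n in [(1.2,.08),(1.2,.03),(1.1,.025),(1,.02),(.9,.02),(.8,.02),(.7,.02),(.6,.02),(.5,.02),(.4,.02),(.3,.02),(.2,.02),(.1,.02),(0,.02),(0,.016),(0,.06)]:
    print(a,n,rel(lidp(a,n)))
E
```

```text
1.2 0.08 [175.2 -75.5  50.9]
1.2 0.03 [221.9 -75.5  69. ]
1.1 0.025 [236.5 -75.5  72.6]
1 0.02 [250.4 -75.5  78. ]
0.9 0.02 [259.6 -75.5  82. ]
0.8 0.02 [268.2 -75.5  87. ]
0.7 0.02 [276.4 -75.5  92.8]
0.6 0.02 [283.9 -75.5  99.4]
0.5 0.02 [290.7 -75.5 106.7]
0.4 0.02 [296.8 -75.5 114.6]
0.3 0.02 [302.  -75.5 123.1]
0.2 0.02 [306.4 -75.5 132.1]
0.1 0.02 [309.9 -75.5 141.5]
0 0.02 [312.3 -75.6 151.2]
0 0.016 [312.3 -75.6 155.2]
0 0.06 [312.3 -75.5 111.2]
```

>>> drive_tool(moves=[{"x": 20,"y": -20,"z": 0,"rx": 0,"ry": 0.15,"rz": 0,"fingers": 1},{"x": 60,"y": -45,"z": 10,"rx": 0,"ry": 0.32,"rz": 0,"fingers": 1},{"x": 100,"y": -65,"z": 20,"rx": 0,"ry": 0.48,"rz": 0,"fingers": 1},{"x": 140,"y": -75.5,"z": 35,"rx": 0,"ry": 0.64,"rz": 0,"fingers": 1},{"x": 175,"y": -75.5,"z": 50,"rx": 0,"ry": 0.8,"rz": 0,"fingers": 1},{"x": 175,"y": -75.5,"z": 50,"rx": 0,"ry": 0.8,"rz": 0,"fingers": 1},{"x": 175,"y": -75.5,"z": 50,"rx": 0,"ry": 0.8,"rz": 0,"fingers": 1}])

```text
time_s: 2.8
tool_pos: [0.6017, -0.1528, 0.3455]
tool_rot: [-180.0, -45.2, -13.5]
force: [-0.1, -0.3, 0.4]
grip_width: 0.0004
grasp_force: 0.0
```

```bash
python3 - <<'E'
from plan import *
o=sensors.get_obs(); print(o["qpos"].round(2),o["tool_pos"].round(4),o["tool_rot"].round(1),o["force"].round(1))
c=cam("scene"); crop(c,290,80,160,170,3.5,"s2")
E
```

```text
[ 21.03 -17.21  -8.4  117.97  -2.51  33.83 -90.03] [ 0.6017 -0.1528  0.3455] [-180.   -45.2  -13.5] [-0.1 -0.3  0.4]
```

View pics/s2.png

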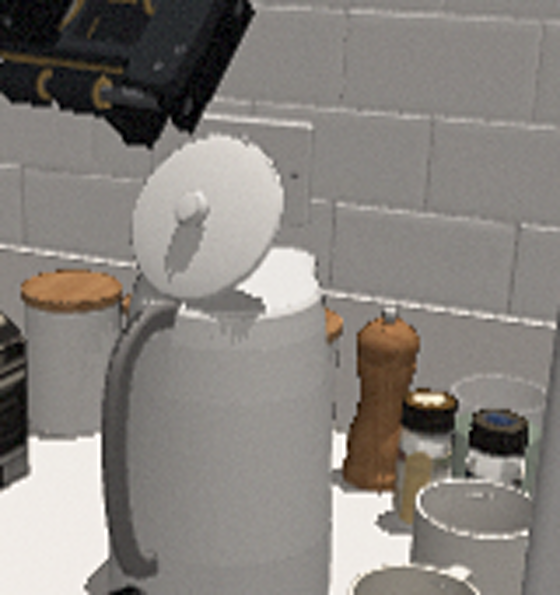

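The fingertips, at crop (150,140), sit behind and just above the lid's upper edge at (215,137), and nothing is touching. Next come the push rows.

```bash
python3 - <<'E'
from plan import *
o=sensors.get_obs(); R0=Ro.from_euler('xyz',o["tool_rot"],degrees=True)
for a,n in [(1.2,.05),(1.1,.03),(1,.022),(.9,.02),(.8,.02),(.7,.02),(.6,.02),(.5,.02),(.4,.02),(.3,.02),(.2,.02),(.1,.02),(0.05,.02),(0,.02),(0,.017)]:
    t=min(a,.79); print(a,n,rel(lidp(a,n),R0*Ro.from_rotvec([0,t-.789,0])))
E
```

```text
1.2 0.05 [ 6.90e+00 -4.00e-01  2.03e+01  0.00e+00  1.00e-03 -0.00e+00]
1.1 0.03 [ 2.11e+01 -4.00e-01  4.68e+01  0.00e+00  1.00e-03 -0.00e+00]
1 0.022 [ 2.81e+01 -5.00e-01  6.33e+01  0.00e+00  1.00e-03 -0.00e+00]
0.9 0.02 [ 3.20e+01 -5.00e-01  7.46e+01  0.00e+00  1.00e-03 -0.00e+00]
0.8 0.02 [ 3.46e+01 -5.00e-01  8.43e+01  0.00e+00  1.00e-03 -0.00e+00]
0.7 0.02 [ 3.62e+01 -5.00e-01  9.41e+01  0.00e+00 -8.90e-02 -0.00e+00]
0.6 0.02 [ 36.8    -0.5   104.1     0.     -0.189  -0.   ]
0.5 0.02 [ 36.4    -0.5   114.1     0.     -0.289  -0.   ]
0.4 0.02 [ 35.     -0.5   124.     -0.     -0.389   0.   ]
0.3 0.02 [ 32.6    -0.5   133.7    -0.     -0.489  -0.   ]
0.2 0.02 [ 29.2    -0.5   143.1     0.     -0.589   0.   ]
0.1 0.02 [ 25.     -0.5   152.2     0.     -0.689  -0.   ]
0.05 0.02 [ 22.5    -0.5   156.5     0.     -0.739  -0.   ]
0 0.02 [ 19.8    -0.5   160.8     0.     -0.789  -0.   ]
0 0.017 [ 17.7    -0.5   162.9     0.     -0.789  -0.   ]
```

>>> drive_tool(moves=[{"x": 7,"y": 0,"z": 20,"rx": 0,"ry": 0,"rz": 0,"fingers": 1},{"x": 15,"y": 0,"z": 34,"rx": 0,"ry": 0,"rz": 0,"fingers": 1},{"x": 21,"y": 0,"z": 46,"rx": 0,"ry": 0,"rz": 0,"fingers": 1},{"x": 25,"y": 0,"z": 55,"rx": 0,"ry": 0,"rz": 0,"fingers": 1},{"x": 28,"y": 0,"z": 63,"rx": 0,"ry": 0,"rz": 0,"fingers": 1},{"x": 30,"y": 0,"z": 69,"rx": 0,"ry": 0,"rz": 0,"fingers": 1},{"x": 32,"y": 0,"z": 75,"rx": 0,"ry": 0,"rz": 0,"fingers": 1},{"x": 33,"y": 0,"z": 80,"rx": 0,"ry": 0,"rz": 0,"fingers": 1},{"x": 34.5,"y": 0,"z": 84,"rx": 0,"ry": 0,"rz": 0,"fingers": 1},{"x": 35.5,"y": 0,"z": 89,"rx": 0,"ry": -0.04,"rz": 0,"fingers": 1},{"x": 36,"y": 0,"z": 94,"rx": 0,"ry": -0.09,"rz": 0,"fingers": 1},{"x": 36.5,"y": 0,"z": 99,"rx": 0,"ry": -0.14,"rz": 0,"fingers": 1},{"x": 37,"y": 0,"z": 104,"rx": 0,"ry": -0.19,"rz": 0,"fingers": 1},{"x": 36.5,"y": 0,"z": 109,"rx": 0,"ry": -0.24,"rz": 0,"fingers": 1},{"x": 36.5,"y": 0,"z": 114,"rx": 0,"ry": -0.29,"rz": 0,"fingers": 1},{"x": 36,"y": 0,"z": 119,"rx": 0,"ry": -0.34,"rz": 0,"fingers": 1},{"x": 35,"y": 0,"z": 124,"rx": 0,"ry": -0.39,"rz": 0,"fingers": 1},{"x": 35,"y": 0,"z": 124,"rx": 0,"ry": -0.39,"rz": 0,"fingers": 1}])

```text
time_s: 5.1
tool_pos: [0.7144, -0.1781, 0.2864]
tool_rot: [-180.0, -23.2, -13.4]
force: [0.2, -0.0, 1.0]
grip_width: 0.0004
grasp_force: 0.2
```

```bash
python3 - <<'E'
from plan import *
o=sensors.get_obs(); print(o["qpos"].round(2),o["tool_pos"].round(4),o["tool_rot"].round(1),o["force"].round(1))
R0=Ro.from_euler('xyz',o["tool_rot"],degrees=True); t0=np.radians(-o["tool_rot"][1])
for a,n in [(.4,.02),(.3,.02),(.2,.02),(.1,.02),(0,.02),(0,.017),(0,.08)]:
    print(a,n,rel(lidp(a,n),R0*Ro.from_rotvec([0,a-t0,0])))
c=cam("scene"); crop(c,290,80,160,170,3.5,"s3")
E
```

```text
[ 20.38  11.31 -10.2   88.96   3.59  56.74 -93.97] [ 0.7144 -0.1781  0.2864] [-180.   -23.2  -13.4] [ 0.2 -0.   1. ]
0.4 0.02 [-2.     1.3    0.1    0.    -0.005 -0.   ]
0.3 0.02 [-0.6    1.4   10.    -0.    -0.105  0.   ]
0.2 0.02 [-0.1    1.4   19.9    0.    -0.205 -0.   ]
0.1 0.02 [-0.6    1.4   29.9    0.    -0.305  0.   ]
0 0.02 [-2.2    1.4   39.8   -0.    -0.405 -0.   ]
0 0.017 [-3.3    1.4   42.6   -0.    -0.405 -0.   ]
0 0.08 [ 21.5     1.4   -15.3    -0.     -0.405  -0.   ]
```

View pics/s3.png

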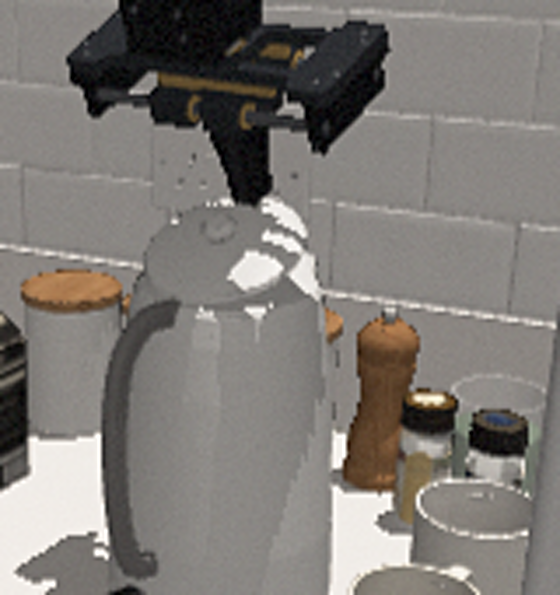

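The lid follows the fingertips, touching at (255,200), and is now about 0.4 rad open. The kettle hasn't moved. Next I'll push it the rest of the way.

>>> drive_tool(moves=[{"x": 0,"y": 0,"z": 5,"rx": 0,"ry": -0.05,"rz": 0,"fingers": 1},{"x": 0,"y": 0,"z": 10,"rx": 0,"ry": -0.1,"rz": 0,"fingers": 1},{"x": 0,"y": 0,"z": 15,"rx": 0,"ry": -0.15,"rz": 0,"fingers": 1},{"x": 0,"y": 0,"z": 20,"rx": 0,"ry": -0.2,"rz": 0,"fingers": 1},{"x": 0,"y": 0,"z": 25,"rx": 0,"ry": -0.25,"rz": 0,"fingers": 1},{"x": 0,"y": 0,"z": 30,"rx": 0,"ry": -0.3,"rz": 0,"fingers": 1},{"x": -1,"y": 0,"z": 34,"rx": 0,"ry": -0.35,"rz": 0,"fingers": 1},{"x": -2,"y": 0,"z": 37,"rx": 0,"ry": -0.39,"rz": 0,"fingers": 1},{"x": -2,"y": 0,"z": 39,"rx": 0,"ry": -0.4,"rz": 0,"fingers": 1},{"x": -2,"y": 0,"z": 39,"rx": 0,"ry": -0.4,"rz": 0,"fingers": 1}])

```text
time_s: 6.4
tool_pos: [0.7268, -0.1812, 0.2514]
tool_rot: [-180.0, -0.4, -13.4]
force: [-1.0, 0.6, 3.4]
grip_width: 0.0007
grasp_force: 1.4
```

>>> drive_tool(moves=[{"x": 0,"y": 0,"z": 1,"rx": 0,"ry": 0,"rz": 0,"fingers": 1},{"x": 0,"y": 0,"z": 2,"rx": 0,"ry": 0,"rz": 0,"fingers": 1},{"x": 0,"y": 0,"z": 2,"rx": 0,"ry": 0,"rz": 0,"fingers": 1}])

```text
time_s: 6.78
tool_pos: [0.7269, -0.1811, 0.251]
tool_rot: [-180.0, -0.5, -13.4]
force: [-1.6, -0.7, 9.1]
grip_width: 0.0006
grasp_force: 3.5
```

Hard stop: 2 mm commanded gave 0.4 mm of motion and the force rose, so the lid is shut. I'll lift off and check.

>>> drive_tool(moves=[{"x": 0,"y": 0,"z": -10,"rx": 0,"ry": 0,"rz": 0,"fingers": 1},{"x": 0,"y": 0,"z": -50,"rx": 0,"ry": 0,"rz": 0,"fingers": 1},{"x": -30,"y": 0,"z": -90,"rx": 0,"ry": 0,"rz": 0,"fingers": 1},{"x": -90,"y": 0,"z": -100,"rx": 0,"ry": 0,"rz": 0,"fingers": 1},{"x": -150,"y": 0,"z": -100,"rx": 0,"ry": 0,"rz": 0,"fingers": 1},{"x": -210,"y": 0,"z": -100,"rx": 0,"ry": 0,"rz": 0,"fingers": 1},{"x": -260,"y": 0,"z": -100,"rx": 0,"ry": 0,"rz": 0,"fingers": 1},{"x": -260,"y": 0,"z": -100,"rx": 0,"ry": 0,"rz": 0,"fingers": 1}])

```text
time_s: 7.78
tool_pos: [0.4703, -0.1201, 0.3477]
tool_rot: [179.9, -0.3, -13.4]
force: [0.8, -0.2, 0.7]
grip_width: 0.0007
grasp_force: 0.0
```

```bash
python3 - <<'E'
from plan import *
o=sensors.get_obs(); print(list(o["qpos"].round(2)),o["tool_pos"].round(4),o["tool_rot"].round(1),o["force"].round(1))
c=cam("scene"); a=cv2.resize(c["image"][115:275,300:400],None,fx=3.7,fy=3.7,interpolation=cv2.INTER_CUBIC)
c=cam("top"); b=cv2.resize(c["image"][100:260,270:380],None,fx=3.7,fy=3.7,interpolation=cv2.INTER_CUBIC)
cv2.imwrite("pics/c4.png",np.hstack([a,b])[...,::-1])
import numpy as np
D=[([68.12854483, 18.43598017, -4.01669368, 83.16745156,  1.2951304 ,78.54024945, -3.26040223],[.25040564,-.59931622,.22956182]),
([55.0,-8.1,-29.6,91.7,-4.0,95.4,-78.2],[.4061,-.1832,.4004]),
([21.03,-17.21,-8.4,117.97,-2.51,33.83,-90.03],[.6017,-.1528,.3455]),
([20.38,11.31,-10.2,88.96,3.59,56.74,-93.97],[.7144,-.1781,.2864]),(o["qpos"],o["tool_pos"])]
A=[];B=[]
for q,p in D:   # position is linear in the link offsets
    R=Ro.identity(); rows=[np.array([[0,0],[0,0],[0,1.]])[:,1:]]
    for i in range(7):
        R=R*(Ro.from_euler('z',-q[i],degrees=True) if i%2==0 else Ro.from_euler('y',q[i],degrees=True))
        M=R.as_matrix()
        rows.append(M if i%2 else M[:,:2] if i<6 else M[:,2:])
    A.append(np.hstack(rows));B.append(p)
A=np.vstack(A);B=np.hstack(B)
lam=3e-3
x=np.linalg.solve(A.T@A+lam**2*np.eye(A.shape[1]),A.T@B); print(x.round(3),np.abs(A@x-B).max())
E
```

```text
[np.float64(21.92), np.float64(-3.42), np.float64(-10.19), np.float64(94.28), np.float64(-0.54), np.float64(88.75), np.float64(-91.67)] [ 0.4703 -0.1201  0.3477] [179.9  -0.3 -13.4] [ 0.8 -0.2  0.7]
[ 0.248  0.    -0.007  0.    -0.007  0.467  0.    -0.005 -0.    -0.005
  0.512 -0.001 -0.001  0.    -0.001  0.18   0.18 ] 6.810105858105764e-05
```

View pics/c4.png

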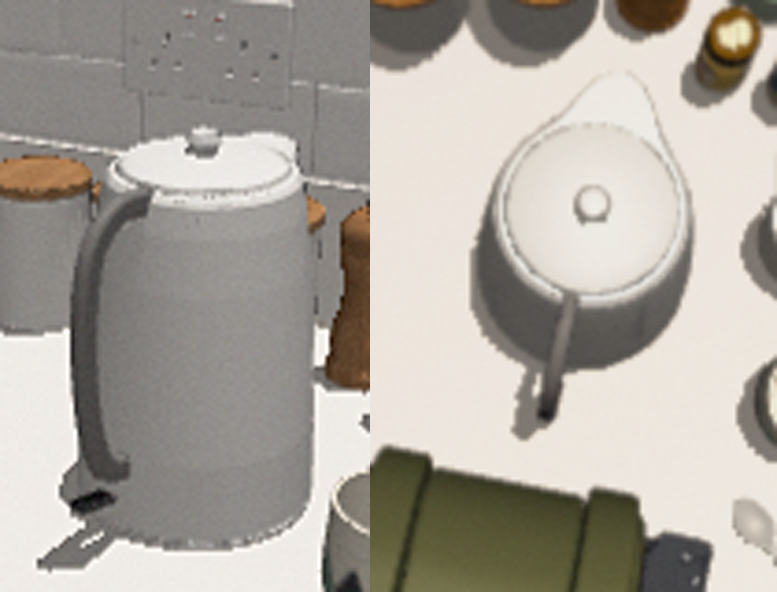

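The lid lies level and shut, knob at (205,135) in the left half. The kettle is where it was, switch still up at left half (72..115,498), handle outermost at right half (547,418). Next I'll refine the pose and find reachable tilted approaches.

```bash
cat > ik.py <<'E'
from plan import *
from scipy.optimize import least_squares
x=None
LO=np.array([-163.93,-17.29,-79.2,3.27,-89.18,5.43,-154.24])+1.0; HI=np.array([163.93,119.83,71.16,140.29,269.18,117.66,154.24])-1.0
OFF=[[0,0,.248],[0,-.007,0],[0,-.007,.467],[0,-.005,0],[0,-.005,.512],[-.001,-.001,0],[0,-.001,.180+.180]]
def axes(q):
    R=Ro.identity(); p=np.array([0,0,.248]); P=[p]
    for i in range(7):
        R=R*(Ro.from_euler('z',-q[i],degrees=True) if i%2==0 else Ro.from_euler('y',q[i],degrees=True))
        o=[[0,0,0],[0,-.007,0],[0,-.007,.467],[0,-.005,0],[0,-.005,.512],[-.001,-.001,0],[0,-.001,.36]][i]
        p=p+R.apply(o); P.append(p)
    return p,R*Ro.from_euler('z',90,degrees=True),P
def ik(p,R,q0):
    f=lambda q:np.r_[(axes(q)[0]-p)*10,(axes(q)[1].inv()*R).as_rotvec(),1e-5*(q-q0)]
    best=min((least_squares(f,np.clip(s,LO+.1,HI-.1),bounds=(LO,HI),x_scale=30) for s in (q0,[20,-10,-8,125,0,40,-92])),key=lambda r:r.cost)
    q=best.x; a=axes(q); return q,np.linalg.norm(a[0]-p)*1000,np.degrees((a[1].inv()*R).magnitude()),a[2]
E
python3 - <<'E'
from ik import *
S=cam("scene");T=cam("top")
def Wp(p,X): return Ro.from_euler('z',p[2]).apply(X)+[p[0],p[1],0]
obs=[(T,330.3,154.3,[0,.016,.252]),(S,355.4,152.5,[0,.016,.252]),(T,317.8,212.8,[0,-.105,.15]),(T,337.5,119.6,[0,.108,.23]),(S,319.6,250,[0,-.106,.043])]
g=lambda p:np.concatenate([proj(c,Wp(p,np.array(X)))[0]-[u,v] for c,u,v,X in obs])
r=least_squares(g,[.67,-.169,-1.8],loss="soft_l1"); print(r.x.round(4),np.degrees(r.x[2]),g(r.x).reshape(-1,2).round(1))
o=sensors.get_obs(); q0=o["qpos"]; print(np.abs(axes(q0)[0]-o["tool_pos"]).max())
for phi in (0,30,45,60,90,-30,-60,-90):
  for th in (40,50,60,70):
    h=Ro.from_euler('z',phi,degrees=True).apply(f); t=np.radians(th)
    z=np.sin(t)*h-np.cos(t)*np.array([0,0,1]); xx=np.cos(t)*h+np.sin(t)*np.array([0,0,1])
    R=Ro.from_matrix(np.c_[xx,np.cross(z,xx),z])
    tip=W(0,-.100,.033)+.0095*xx; q,e,er,P=ik(tip-.008*z,R,q0)
    print(phi,th,round(e,1),round(er,1),q.round(0), "wristz",P[6].round(2))
E
```

```text
[ 0.6704 -0.1698 -1.8094] -103.66957695560463 [[-0.5  1.3]
 [-0.8 -1.2]
 [-0.4 -1.8]
 [ 0.7 -0.2]
 [ 1.   3.4]]
0.001576672792650613
0 40 0.5 1.9 [  63.    7.  -53.  135.   65.    6. -153.] wristz [ 0.36 -0.1   0.33]
0 50 3.3 11.5 [  81.   10.  -69.  135.   69.    6. -153.] wristz [ 0.35 -0.11  0.33]
0 60 5.2 21.0 [  92.   16.  -78.  135.   76.    6. -153.] wristz [ 0.34 -0.12  0.33]
0 70 6.2 30.7 [  93.   17.  -78.  135.   79.    6. -153.] wristz [ 0.34 -0.13  0.32]
30 40 0.0 0.0 [ 41.  10. -14. 129. -67.  27.  13.] wristz [ 0.35 -0.21  0.32]
30 50 0.0 0.0 [ 77.  17. -46. 133. -88.  25.  42.] wristz [ 0.31 -0.22  0.28]
30 60 0.3 1.0 [108.  51. -75. 135. -88.   6.  67.] wristz [ 0.27 -0.24  0.23]
30 70 0.6 1.9 [114.  70. -72. 135. -88.   6.  85.] wristz [ 0.25 -0.25  0.17]
45 40 0.0 0.0 [ 48.  15. -18. 123. -56.  38.  18.] wristz [ 0.38 -0.26  0.32]
45 50 0.0 0.0 [ 47.  18. -10. 125. -75.  45.  40.] wristz [ 0.34 -0.29  0.28]
45 60 0.0 0.0 [ 46.  24.  -4. 127. -86.  55.  55.] wristz [ 0.31 -0.31  0.23]
45 70 0.0 0.0 [ 63.  33. -17. 127. -88.  59.  66.] wristz [ 0.28 -0.32  0.17]
60 4
[... 930 characters left out ...]
.] wristz [0.44 0.06 0.29]
-60 40 3.7 8.9 [ -63.   42.   70.  114.  -10.   41. -153.] wristz [0.53 0.04 0.35]
-60 50 6.5 16.5 [ -65.   46.   70.  114.   -8.   42. -153.] wristz [0.53 0.07 0.33]
-60 60 8.6 23.9 [ -67.   52.   70.  113.   -6.   43. -153.] wristz [0.54 0.1  0.3 ]
-60 70 9.9 30.9 [ -70.   58.   70.  112.   -5.   44. -153.] wristz [0.54 0.13 0.27]
-90 40 5.8 23.2 [ -50.   52.   70.   98.  -24.   66. -153.] wristz [ 0.63 -0.    0.36]
-90 50 6.3 29.0 [ -53.   57.   70.   96.  -20.   68. -153.] wristz [0.65 0.04 0.34]
-90 60 6.0 34.3 [ -55.   63.   70.   94.  -16.   70. -153.] wristz [0.67 0.09 0.3 ]
-90 70 5.1 38.9 [ -57.   70.   70.   92.  -12.   72. -153.] wristz [0.67 0.13 0.25]
```

```bash
cat >> plan.py <<'E'
K=np.array([.6704,-.1698])
def tilt(phi,th,flip):
    h=Ro.from_euler('z',phi,degrees=True).apply(f); t=np.radians(th); up=np.array([0,0,1])
    z=np.sin(t)*h-np.cos(t)*up; xx=(np.cos(t)*h+np.sin(t)*up)
    s=-1 if flip else 1
    return Ro.from_matrix(np.c_[s*xx,np.cross(z,s*xx),z]),xx,z
E
python3 - <<'E'
from ik import *
rng=np.random.default_rng(0); q0=sensors.get_obs()["qpos"]
for phi in (20,30,45,-20,-30,-45,-60):
  for th in (45,55,62):
   for fl in (0,1):
    R,xx,z=tilt(phi,th,fl); p=W(0,-.100,.033)+.0095*xx-.008*z
    F=lambda q:np.r_[(axes(q)[0]-p)*10,(axes(q)[1].inv()*R).as_rotvec(),1e-4*(q-q0)]
    sols=[]
    for k in range(10):
        s=np.clip(q0+rng.normal(0,50,7)*(k>0),LO+.1,HI-.1)
        r=least_squares(F,s,bounds=(LO,HI),x_scale=30,max_nfev=60); a=axes(r.x)
        if np.linalg.norm(a[0]-p)<.001 and (a[1].inv()*R).magnitude()<.02: sols.append((np.abs(r.x-q0).max(),r.x))
    if sols:
        d,q=min(sols,key=lambda s:s[0]); print(phi,th,fl,round(d),q.round(0),"elbow,wrist",axes(q)[2][3].round(2),axes(q)[2][6].round(2))
E
```

```text
20 45 0 120 [ 92.  19. -70. 134. -84.   6.  28.] elbow,wrist [-0.01 -0.16  0.69] [ 0.32 -0.18  0.3 ]
20 45 1 88 [  90.   18.  -67.  135.  -88.    8. -149.] elbow,wrist [-0.01 -0.15  0.69] [ 0.32 -0.18  0.3 ]
30 45 0 80 [100.  33. -77. 131.  -9.   9. -30.] elbow,wrist [-0.05 -0.25  0.64] [ 0.33 -0.22  0.3 ]
30 45 1 83 [  31.   10.   -1.  132.  -84.   31. -150.] elbow,wrist [ 0.07 -0.06  0.71] [ 0.33 -0.22  0.3 ]
30 55 0 147 [ 99.  34. -68. 134. -88.  15.  55.] elbow,wrist [-0.05 -0.26  0.63] [ 0.29 -0.23  0.25]
30 55 1 88 [ 101.   37.  -70.  134.  -88.   12. -123.] elbow,wrist [-0.07 -0.28  0.62] [ 0.29 -0.23  0.25]
30 62 1 250 [  37.   20.    2.  137.  249.   52. -115.] elbow,wrist [ 0.12 -0.11  0.69] [ 0.27 -0.24  0.21]
45 45 0 117 [ 67.  19. -34. 124. -59.  36.  25.] elbow,wrist [ 0.05 -0.15  0.69] [ 0.36 -0.28  0.3 ]
45 45 1 68 [  41.   16.   -6.  124.  -68.   43. -149.] elbow,wrist [ 0.09 -0.1   0.7 ] [ 0.36 -0.28  0.3 ]
45 55 0 85 [107.  57. -78. 126.   5.  20. -17.] elbow,wrist [-0.12 -0.38  0.5 ] [ 0.32 -0.3   0.25]
45 55 1 77 [  59.   22.  -19.  126.  -78.   46. -133.] elbow,
[... 1114 characters left out ...]
.   0.67] [0.41 0.13 0.22]
-45 62 1 91 [ -3.  26. -18. 129.  91.  67. -60.] elbow,wrist [ 0.21 -0.    0.67] [0.41 0.13 0.21]
-60 45 0 228 [ 21.  26. -39. 117.  71.  68. 137.] elbow,wrist [ 0.19 -0.09  0.67] [0.5 0.1 0.3]
-60 45 1 59 [-33.  23.  22. 118.  51.  50. -33.] elbow,wrist [0.16 0.09 0.68] [0.5 0.1 0.3]
-60 55 0 219 [  4.  28. -24. 118.  74.  72. 128.] elbow,wrist [ 0.22 -0.03  0.66] [0.49 0.14 0.25]
-60 55 1 61 [-35.  28.  19. 119.  60.  56. -46.] elbow,wrist [0.18 0.11 0.66] [0.49 0.14 0.25]
-60 62 0 213 [ -2.  32. -20. 118.  78.  77. 122.] elbow,wrist [ 0.25 -0.    0.64] [0.48 0.16 0.22]
-60 62 1 77 [ -7.  32. -15. 118.  76.  75. -58.] elbow,wrist [0.25 0.02 0.65] [0.48 0.16 0.21]
```

```bash
cat > sw.py <<'E'
from ik import *
R,xx,z=tilt(-45,55,1)
e=np.cross(z,xx); e=e*np.sign(e@kx)          # right-back along the lower edge
def tcp(x,y,zz,back=0): return W(x,y,zz)+.010*e+.0095*xx-(.008+back)*z
E
python3 - <<'E'
from sw import *
o=sensors.get_obs(); R0=Ro.from_euler('xyz',o["tool_rot"],degrees=True)
d=(R0.inv()*R).as_rotvec(); print(np.degrees(np.linalg.norm(d)))
A=tcp(-.003,-.108,.052,.08); print(A, rel(A,R))
p0=o["tool_pos"]; q=o["qpos"]
for s in np.linspace(0,1,11)[1:]:
    p=p0+(A-p0)*s; Rs=R0*Ro.from_rotvec(d*s); q,er,ea,P=ik(p,Rs,q); print(round(s,1),er.round(2),ea.round(2),q.round(0), Rs.apply([0,0,1]).round(2))
for y,zz in((-.108,.052),(-.0985,.032)):
    q,er,ea,P=ik(tcp(-.003,y,zz),R,q); print(er,ea,q.round(0))
E
```

```text
140.29083734495666
[ 0.52274056 -0.0900789   0.11025667] [ 39.    -41.2   236.8    -1.105  -0.463  -2.135]
0.1 0.0 0.0 [ 19.  -1. -13.  95.   6.  89. -85.] [-0.05 -0.1  -0.99]
0.2 0.0 0.0 [ 16.   1. -15.  96.  13.  88. -79.] [-0.09 -0.22 -0.97]
0.3 0.0 0.0 [ 14.   3. -18.  99.  20.  86. -73.] [-0.1  -0.33 -0.94]
0.4 0.0 0.0 [ 11.   4. -20. 102.  27.  84. -68.] [-0.08 -0.44 -0.89]
0.5 0.0 0.0 [  9.   6. -22. 106.  33.  82. -63.] [-0.04 -0.54 -0.84]
0.6 0.0 0.0 [  7.   7. -24. 110.  40.  79. -59.] [ 0.03 -0.62 -0.78]
0.7 0.0 0.0 [  5.   8. -26. 115.  47.  76. -54.] [ 0.11 -0.68 -0.73]
0.8 0.0 0.0 [  3.   8. -27. 121.  55.  72. -51.] [ 0.21 -0.71 -0.67]
0.9 0.0 0.0 [  2.   9. -28. 126.  63.  69. -48.] [ 0.32 -0.72 -0.62]
1.0 0.0 0.0 [  1.  10. -28. 131.  72.  65. -45.] [ 0.43 -0.7  -0.57]
3.607013038496209e-06 7.382140935661877e-06 [  5.  18. -23. 130.  83.  60. -50.]
1.2669631380570034e-06 2.98414593217364e-06 [  4.  21. -22. 129.  86.  60. -52.]
```

>>> drive_tool(moves=[{"x": -3,"y": -3,"z": 15,"rx": -0.074,"ry": -0.031,"rz": -0.142,"fingers": 1},{"x": -5,"y": -6,"z": 30,"rx": -0.147,"ry": -0.062,"rz": -0.285,"fingers": 1},{"x": -8,"y": -9,"z": 45,"rx": -0.221,"ry": -0.093,"rz": -0.427,"fingers": 1},{"x": -10,"y": -12,"z": 60,"rx": -0.295,"ry": -0.123,"rz": -0.569,"fingers": 1},{"x": -10,"y": -15,"z": 75,"rx": -0.368,"ry": -0.154,"rz": -0.712,"fingers": 1},{"x": -10,"y": -18,"z": 90,"rx": -0.442,"ry": -0.185,"rz": -0.854,"fingers": 1},{"x": -10,"y": -21,"z": 105,"rx": -0.516,"ry": -0.216,"rz": -0.996,"fingers": 1},{"x": -10,"y": -24,"z": 120,"rx": -0.589,"ry": -0.247,"rz": -1.139,"fingers": 1},{"x": -8,"y": -27,"z": 135,"rx": -0.663,"ry": -0.278,"rz": -1.281,"fingers": 1},{"x": -5,"y": -30,"z": 150,"rx": -0.737,"ry": -0.309,"rz": -1.423,"fingers": 1},{"x": 0,"y": -33,"z": 165,"rx": -0.81,"ry": -0.34,"rz": -1.566,"fingers": 1},{"x": 8,"y": -36,"z": 180,"rx": -0.884,"ry": -0.37,"rz": -1.708,"fingers": 1},{"x": 18,"y": -38,"z": 200,"rx": -0.958,"ry": -0.401,"rz": -1.85,"fingers": 1},{"x": 28,"y": -40,"z": 220,"rx": -1.031,"ry": -0.432,"rz": -1.993,"fingers": 1},{"x": 39,"y": -41,"z": 237,"rx": -1.105,"ry": -0.463,"rz": -2.135,"fingers": 1},{"x": 39,"y": -41,"z": 237,"rx": -1.105,"ry": -0.463,"rz": -2.135,"fingers": 1},{"x": 39,"y": -41,"z": 237,"rx": -1.105,"ry": -0.463,"rz": -2.135,"fingers": 1}])

```text
time_s: 10.1
tool_pos: [0.5226, -0.0896, 0.1104]
tool_rot: [179.8, 54.9, 121.2]
force: [-0.2, -0.2, 0.5]
grip_width: 0.0003
grasp_force: 0.0
```

```bash
python3 - <<'E'
from sw import *
o=sensors.get_obs(); print(o["time_s"],o["qpos"].round(0),o["tool_pos"].round(4),o["tool_rot"].round(1),o["force"].round(1))
for b,y,zz in((.03,-.108,.052),(0.005,-.108,.052),(0,-.108,.050),(0,-.105,.046),(0,-.102,.039),(0,-.0985,.032)):
    print(b,y,zz,rel(tcp(-.003,y,zz,b),R))
c=cam("wrist"); cv2.imwrite("pics/w5.png",c["image"][...,::-1])
print(proj(c,np.array([W(0,-.101,.046),W(0,-.106,.044)])))
print((Ro.from_euler('xyz',o["tool_rot"],degrees=True).inv()*R).magnitude())
c=cam("scene"); crop(c,280,190,110,80,5,"s5")
E
```

```text
10.1 [  1.  11. -29. 130.  72.  66. -45.] [ 0.5226 -0.0896  0.1104] [179.8  54.9 121.2] [-0.2 -0.2  0.5]
0.03 -0.108 0.052 [-2.00e-01 -1.00e-01  5.05e+01 -1.00e-03 -1.00e-03 -3.00e-03]
0.005 -0.108 0.052 [-2.00e-01 -1.00e-01  7.55e+01 -1.00e-03 -1.00e-03 -3.00e-03]
0 -0.108 0.05 [ 1.40e+00 -1.00e-01  8.16e+01 -1.00e-03 -1.00e-03 -3.00e-03]
0 -0.105 0.046 [ 3.50e+00  2.10e+00  8.56e+01 -1.00e-03 -1.00e-03 -3.00e-03]
0 -0.102 0.039 [ 8.00e+00  4.20e+00  9.14e+01 -1.00e-03 -1.00e-03 -3.00e-03]
0 -0.0985 0.032 [ 1.23e+01  6.60e+00  9.74e+01 -1.00e-03 -1.00e-03 -3.00e-03]
[[333.12186134 187.03446629]
 [329.23596267 183.39672419]]
0.0034489834426096946
```

View pics/w5.png

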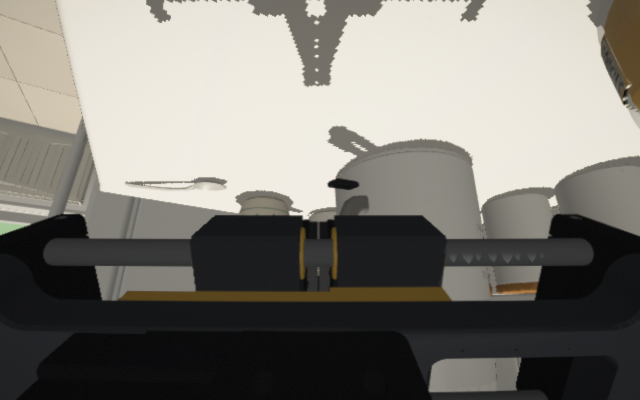

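The wrist view shows the paddle at (328–358,183). Its outer end at (329,183) matches the predicted (329,183). Next I'll advance to just short of contact.

>>> drive_tool(moves=[{"x": 0,"y": 0,"z": 20,"rx": 0,"ry": 0,"rz": 0,"fingers": 1},{"x": 0,"y": 0,"z": 40,"rx": 0,"ry": 0,"rz": 0,"fingers": 1},{"x": 0,"y": 0,"z": 58,"rx": 0,"ry": 0,"rz": 0,"fingers": 1},{"x": 0,"y": 0,"z": 70,"rx": 0,"ry": 0,"rz": 0,"fingers": 1},{"x": 0,"y": 0,"z": 76,"rx": 0,"ry": 0,"rz": 0,"fingers": 1},{"x": 0,"y": 0,"z": 76,"rx": 0,"ry": 0,"rz": 0,"fingers": 1}])

```text
time_s: 10.95
tool_pos: [0.5544, -0.1433, 0.0667]
tool_rot: [179.9, 55.0, 121.4]
force: [0.3, 0.3, -0.2]
grip_width: 0.0002
grasp_force: 0.0
```

```bash
python3 - <<'E'
from sw import *
o=sensors.get_obs(); print(o["tool_pos"].round(4),o["tool_rot"].round(1),o["force"].round(1))
for y,zz in((-.108,.050),(-.105,.046),(-.102,.039),(-.0985,.032)):
    print(y,zz,rel(tcp(-.003,y,zz),R))
a=cv2.resize(cam("scene")["image"][200:270,285:375],None,fx=6,fy=6,interpolation=cv2.INTER_CUBIC)
w=cam("wrist")["image"][140:240,260:400]; b=cv2.resize(w,None,fx=1.8,fy=1.8,interpolation=cv2.INTER_CUBIC)
c=np.zeros((420,800,3),np.uint8); c[:,:540]=a; c[:180,540:792]=b; cv2.imwrite("pics/c6.png",c[...,::-1])
E
```

```text
[ 0.5544 -0.1433  0.0667] [179.9  55.  121.4] [ 0.3  0.3 -0.2]
-0.108 0.05 [ 1.5e+00  8.0e-01  5.4e+00 -0.0e+00  0.0e+00 -1.0e-03]
-0.105 0.046 [ 3.5e+00  2.9e+00  9.4e+00 -0.0e+00  0.0e+00 -1.0e-03]
-0.102 0.039 [ 8.00e+00  5.00e+00  1.52e+01 -0.00e+00  0.00e+00 -1.00e-03]
-0.0985 0.032 [ 1.24e+01  7.50e+00  2.12e+01 -0.00e+00  0.00e+00 -1.00e-03]
```

View pics/c6.png

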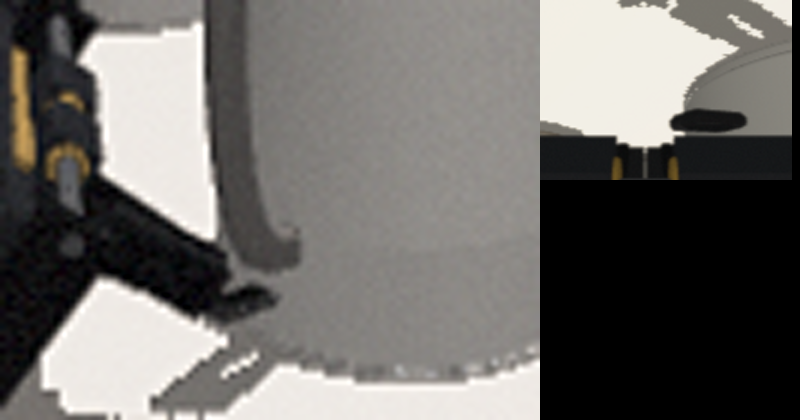

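The finger, tip edge about (225,260)–(200,315), is just outside and above the paddle at (220–275,295) and clear of the handle foot. Next I'll press down and in.

>>> drive_tool(moves=[{"x": 1.5,"y": 1,"z": 5,"rx": 0,"ry": 0,"rz": 0,"fingers": 1},{"x": 2.5,"y": 2,"z": 7.5,"rx": 0,"ry": 0,"rz": 0,"fingers": 1},{"x": 3.5,"y": 3,"z": 9.5,"rx": 0,"ry": 0,"rz": 0,"fingers": 1},{"x": 5.5,"y": 4,"z": 12,"rx": 0,"ry": 0,"rz": 0,"fingers": 1},{"x": 8,"y": 5,"z": 15,"rx": 0,"ry": 0,"rz": 0,"fingers": 1},{"x": 8,"y": 5,"z": 15,"rx": 0,"ry": 0,"rz": 0,"fingers": 1}])

```text
time_s: 11.8
tool_pos: [0.5625, -0.1471, 0.0509]
tool_rot: [-180.0, 55.0, 121.5]
force: [-0.2, 0.5, 0.5]
grip_width: 0.0
grasp_force: 0.3
```

>>> drive_tool(moves=[{"x": 2,"y": 1,"z": 3,"rx": 0,"ry": 0,"rz": 0,"fingers": 1},{"x": 4,"y": 2,"z": 5,"rx": 0,"ry": 0,"rz": 0,"fingers": 1},{"x": 4,"y": 2,"z": 5,"rx": 0,"ry": 0,"rz": 0,"fingers": 1}])

```text
time_s: 12.18
tool_pos: [0.5651, -0.1478, 0.0448]
tool_rot: [-180.0, 55.0, 121.5]
force: [-1.4, 0.7, -0.0]
grip_width: 0.0003
grasp_force: 0.6
```

```bash
python3 - <<'E'
from sw import *
o=sensors.get_obs(); print(o["tool_pos"].round(4),o["force"].round(1))
for y,zz in((-.102,.039),(-.0985,.032)): print(y,zz,rel(tcp(-.003,y,zz),R)[:3])
E
```

```text
[ 0.5651 -0.1478  0.0448] [-1.4  0.7 -0. ]
-0.102 0.039 [-4.5 -1.7 -5. ]
-0.0985 0.032 [-0.2  0.8  1. ]
```

>>> drive_tool(moves=[{"x": 1.2,"y": 0,"z": 0.9,"rx": 0,"ry": 0,"rz": 0,"fingers": 1},{"x": 2.5,"y": 0,"z": 1.7,"rx": 0,"ry": 0,"rz": 0,"fingers": 1},{"x": 2.5,"y": 0,"z": 1.7,"rx": 0,"ry": 0,"rz": 0,"fingers": 1}])

```text
time_s: 12.55
tool_pos: [0.5657, -0.148, 0.0432]
tool_rot: [179.9, 55.1, 121.4]
force: [-2.7, 1.4, 5.8]
grip_width: 0.0003
grasp_force: 2.5
```

```bash
python3 - <<'E'
from sw import *
a=cv2.resize(cam("scene")["image"][200:270,285:375],None,fx=6,fy=6,interpolation=cv2.INTER_CUBIC)
cv2.imwrite("pics/c7.png",a[...,::-1])
E
```

```text
(no output)
```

View pics/c7.png

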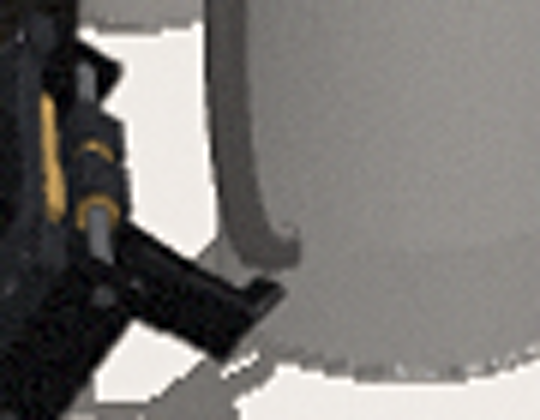

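Stop reached: the upward force rose to 6 N, well above the 1 N needed, and the handle and body are unchanged in the picture. I'll retreat along the tool axis and check.

>>> drive_tool(moves=[{"x": -2,"y": -1,"z": -6,"rx": 0,"ry": 0,"rz": 0,"fingers": 1},{"x": -3,"y": -3,"z": -20,"rx": 0,"ry": 0,"rz": 0,"fingers": 1},{"x": -3,"y": -5,"z": -60,"rx": 0,"ry": 0,"rz": 0,"fingers": 1},{"x": -3,"y": -5,"z": -110,"rx": 0,"ry": 0,"rz": 0,"fingers": 1},{"x": -20,"y": -5,"z": -150,"rx": 0,"ry": 0,"rz": 0,"fingers": 1},{"x": -20,"y": -5,"z": -150,"rx": 0,"ry": 0,"rz": 0,"fingers": 1},{"x": -20,"y": -5,"z": -150,"rx": 0,"ry": 0,"rz": 0,"fingers": 1}])

```text
time_s: 13.48
tool_pos: [0.5024, -0.0555, 0.1445]
tool_rot: [180.0, 55.0, 121.5]
force: [-0.1, -0.2, 0.5]
grip_width: 0.0008
grasp_force: 0.0
```

```bash
python3 - <<'E'
from sw import *
o=sensors.get_obs(); print(o["tool_pos"].round(3),o["force"].round(1))
s=cam("scene")["image"]
c=np.hstack([cv2.resize(s[110:270,300:400],None,fx=3.4,fy=3.4,interpolation=cv2.INTER_CUBIC), cv2.resize(s[225:265,305:338],None,fx=13.6,fy=13.6,interpolation=cv2.INTER_CUBIC)])
cv2.imwrite("pics/c8.png",c[...,::-1]); print(c.shape)
for th in(-.21,.21):
    y,zz=-.026*np.cos(th)+.008*np.sin(th),-.026*np.sin(th)-.008*np.cos(th); print(th,proj(cam("scene"),W(0,-.079+y,.048+zz)))
E
```

```text
[ 0.502 -0.056  0.144] [-0.1 -0.2  0.5]
(544, 789, 3)
-0.21 [[320.66887865 252.43646354]]
0.21 [[321.65658707 255.90841377]]
```

View pics/c8.png

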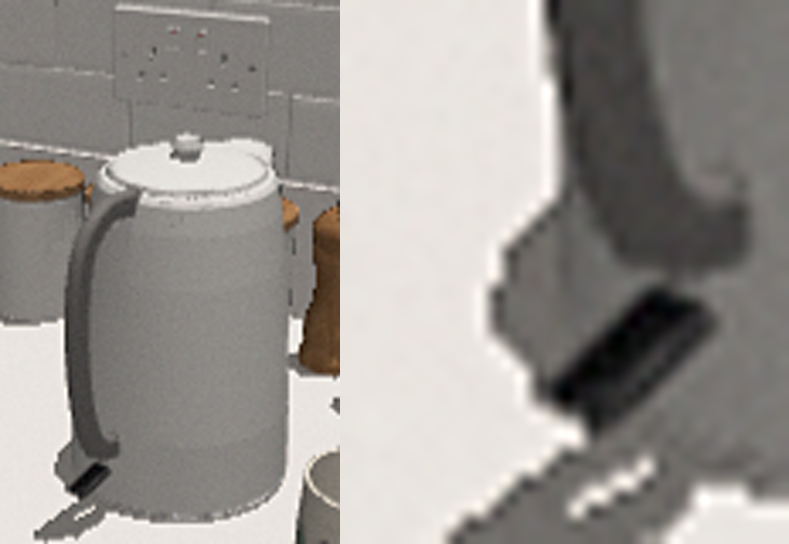

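The paddle is now fully down: its outer end dropped 3.5 px, which is the full predicted travel. The lid is level and shut, the kettle is in place, and the arm is clear with no contact force. I'll hand it in.

```bash
python3 -c "
from cell import workorder
print(workorder.sign_off())"
```

```text
the job is handed in; nothing more can be done
None
```

The lid is pushed fully shut and the switch was then pressed all the way down; the kettle looks unmoved in the last picture, the arm finished clear, and the job was handed in at about 13.5 s.

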